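# Sweep loose nuts into the catch tray

### The arm

A 6-joint arm with a two-finger parallel gripper is mounted at the origin on a cart in front of the work surface, level with it; the furniture and walls round the work are solid. World frame = base frame: x ahead of the robot, y to its left, z up, the work surface at z = 0. Lengths are in m, angles in rad, forces in N, time in s.
With the tool pointing down it reaches from about 0.35 to 0.925 m from the base axis. Payload 6.4 kg.
Tool frame: the origin (TCP) lies on the centre line of the jaws, within the pads' length; the fingertips stand 14 mm ahead of it and the grasp point (between the pads) lies 5 mm behind it; z points along the fingers, y is the line along which they close (so a half turn about z gives the same grasp; the last joint's range is limited). The gripper opens to 85 mm and grips with 20 to 120 N. Pads are 22 mm wide; open, the fingers measure 114 mm over their backs; the gripper's body (76 mm by 85 mm) begins 54 mm behind the grasp point. The pads swing forward as they close: fully open they stand 13 mm farther back than shut.
Start: joints at [1.064, 0.245, 1.558, -0, 1.339, -0.174], TCP at [0.212, 0.614, 0.245] pointing down, gripper open.
Joint ranges: [-3.13, 3.13], [-1.02, 2.26], [0.13, 2.54], [-0.95, 4.09], [0.21, 2.88], [-2.74, 2.74]. Speed limits (rad/s): [2.57, 2.57, 3.14, 3.14, 3.14, 3.14].

### API

Orientations are given as a rotation vector (axis times angle).
In Python, from cell import ctrl gives the robot as it stands.
- The arm moves only by the tool play_rows, never from a script. Its argument "commands" is a list of rows, each an object of numbers: "x", "y", "z": the shift along the tool's x, y, z in mm; "roll": the turn about the tool's z in units of 6 degrees (1.0 is 6 degrees); "jaw": the closure, from 0 (fully open) to 1 (shut). A call has 1 to 5 rows; each row shifts and turns the commanded pose from where the row before left it, along the tool's axes as they then stand; what a row does not reach is not made up. A row lasts 1/12 s, in which the tool goes at most 41.7 mm and 7.16 degrees, less where a joint would pass 70% of its speed; a pose out of reach is approached as far as the arm can. A call is refused whole if a number of a shift passes 41.7 or a number of a turn 1, either way. A call with a gripper value outside its range is refused whole. The fingers move at their own pace and stop on an object; the grip force is fixed at half the most. Time passes only in rows, so rows that do not move let the fingers close. It gives the time, the measured TCP pose, the force, the opening and the grip force at its end, in the units of the state.
- ctrl.observe(): the state, without advancing time (a new reading comes with each control period).
- ctrl.grab_frame(name): name is "scene" or "top" or "wrist"; returns a dict with "frame" (480x640x3 uint8, blue, green, red), "range_z" (480x640 float32, m along the optical axis (not along the pixel's ray), 0 where there is no reading), "vfov" (degrees; the focal length in pixels is half the picture's height over the tangent of half this angle, whatever the lens; pixels are square), "cx", "cy" (the principal point, pixels), "view" (4x4, takes a point from world to camera coordinates). Camera axes: x right, y up, looking along -z (the intrinsics and any distortion apply to the point x, -y, -z); pixel columns grow to the right and rows downward; lengths in m; the calibration is good to about 2 mm. A picture is of the moment at which its call begins.
- ctrl.job_done(): hands the job in; it is judged then, once.
Trained networks look in a picture, given as the dict that the camera call returned (one of the last four; its "shot" number tells which), for a name from the list of things; names that differ only in an ending like _2 or _b are one class to them, and where a whole thing is asked for, a point or a joint stands for the part that bears it (a point fixed in the world has none). Each returns a list of dicts, best first, with "confidence" (0 to 1); they miss things now and then, are a little off and sometimes report something else, mostly with a low value. They report only what shows in the picture. A call takes as long as a camera call.
- ctrl.cut_out(picture, name): "pixels" (480x640 bool, what is visible of it) and "bbox" ([left, top, right, bottom] in pixels, round what is visible of it).
The state is a dict: "clock": time; "q": joint angles; "joint_velocities": joint speeds; "tau": joint torques, N m; "position": TCP position; "ee_rot": TCP orientation; "wrist_force": force on the tool from outside, world axes, zero at the start; "torque": the same for the moment, N m; "width": finger opening in m; "finger_force": force on a finger pad.
Only numpy, scipy, OpenCV 4.12 (cv2) and the standard library are available. Lean on these libraries where they do the work, as an engineer would, in place of code of your own. Each camera call takes 0.05 s, during which the arm holds its last target. There are 200 camera calls.

### The job

Three loose hex nuts lie on the bench in front of the low metal catch tray: sweep them along the bench top with the fingers, through the tray's open side, until all three lie wholly inside the tray. Only push them, never lift them. Leave everything else where it is, and the battery among the nuts standing.

Things in the scene. Friction and masses are not known exactly. Their poses are not given: they have to be found in the camera images.
- tray: low bare-metal catch tray fixed to the bench: 100 mm deep (x), 156 wide (y), 26 high; walls 3 mm (rim 4.4) on three sides, floor 2 mm. Its -x side is open over the full width: front edge at x = -50 mm, then a 14 mm lip slopes up to the floor. Inside: y -75 to 75 mm, back wall at x = 47. Origin: centre of its underside, on the bench top; +x points from the open side inward, z up. Place and yaw vary.
- nut_a: a loose plain steel hex nut lying flat, 22 x 19 mm over corners by flats, 10 mm high; origin at the centre of its underside, z up. The three nuts look alike; they start in front of the tray's open side, 115 to 170 mm from the tray's origin.
- nut_b: a loose plain steel hex nut lying flat, 24 x 21 mm over corners by flats, 11 mm high; origin at the centre of its underside, z up. The three nuts look alike; they start in front of the tray's open side, 115 to 170 mm from the tray's origin.
- nut_c: a loose plain steel hex nut lying flat, 24 x 21 mm over corners by flats, 11 mm high; origin at the centre of its underside, z up. The three nuts look alike; they start in front of the tray's open side, 115 to 170 mm from the tray's origin.
- battery: a small AA cell, 14 mm in diameter and 51 mm high, standing upright on the bench in the row with the nuts (neighbours in the row are about 40 mm apart across the tray's y); origin at the centre of its underside, z up. It topples easily. It must stay standing where it is.
- black_tape: a small roll of black tape lying flat, 62 x 59 x 19 mm, near the right end of the row of nuts; origin at the centre of its underside. A bystander: leave it where it is.
- small_carton: a small carton, 56 x 85 x 41 mm, beside the right wall of the tray; origin at the centre of its underside. A bystander: leave it where it is.
- hammer: a wooden-handled hammer lying flat, 112 x 303 x 34 mm, to the right of the work; origin at the centre of its underside. A bystander: leave it where it is.
- screwdriver: a yellow-handled screwdriver lying flat, 29 x 193 x 30 mm, to the right near the table's front edge; origin at the centre of its underside. A bystander: leave it where it is.

How it is judged:
By the outcome, as a careful person would: the job done as asked, in the order asked, and still so for the second after the job is handed in, with the robot touching nothing.
It also fails if it takes over 54 s, if anything falls off the work surface, if the arm or the gripper's body presses on something with over 40 N, if the wrist force passes 120 N, or if a joint passes its speed limit or range.

## Working session

There is one attempt and no reset: what is moved stays moved. The work goes in short steps, Python scripts to look and compute and a tool call to move; the robot and the scene stay as the last step left them, time stands still between calls to the robot, and variables do not carry over. Pictures are saved under pics/ and viewed, at most 10 in all, crops included, and the job is handed in when it is done.

Besides the shell and the picture viewer there is one more tool, called after "Emit:" as name([rows], argument=value, ...), one row to a line, values as JSON. play_rows: Moves the arm, as the interface text tells. Its arguments: {"type":"object","properties":{"commands":{"type":"array","items":{"type":"object","properties":{"x":{"type":"number"},"y":{"type":"number"},"z":{"type":"number"},"roll":{"type":"number"},"jaw":{"type":"number"}}}}},"required":["commands"]}

```bash
mkdir -p pics
cat > h.py <<'E'
import numpy as np, cv2
from cell import ctrl
def world(p,mask=None):
    f=240/np.tan(np.radians(p["vfov"])/2); v,u=np.indices((480,640)); Z=p["range_z"]
    c=np.stack([(u-p["cx"])/f*Z,-(v-p["cy"])/f*Z,-Z,np.ones_like(Z)],-1)
    W=(c@np.linalg.inv(p["view"]).T)[...,:3]; W[Z<=0]=np.nan
    return W
def snap(n,fn=None):
    p=ctrl.grab_frame(n)
    if fn: cv2.imwrite("pics/"+fn,p["frame"])
    return p
E
python3 - <<'E'
from h import *
s=ctrl.observe(); print({k:np.round(s[k],3) for k in ("clock","position","ee_rot","width","q")})
for n in ("top","scene"):
    p=snap(n,n+"0.png"); W=world(p); print(n,{k:v for k,v in p.items() if k not in("frame","range_z","view")})
    for o in ("tray","nut_a","battery","black_tape","small_carton","hammer"):
        for d in ctrl.cut_out(p,o)[:4]:
            w=W[d["pixels"]]; w=w[~np.isnan(w[:,0])]
            if len(w): print(o,round(d["confidence"],2),d["bbox"],np.round(np.median(w,0),3),np.round(np.percentile(w,2,axis=0),3),np.round(np.percentile(w,98,axis=0),3))
E
```

```text
{'clock': np.float64(0.0), 'position': array([0.212, 0.614, 0.244]), 'ee_rot': array([-5.200e-01, -3.098e+00,  3.000e-03]), 'width': np.float64(0.085), 'q': array([ 1.064,  0.246,  1.559, -0.   ,  1.339, -0.174])}
top {'vfov': 50.96046661087537, 'cx': 315.3164642892501, 'cy': 245.0337631187004, 'shot': 1}
tray 0.57 [190.4, 178.0, 281.7, 245.9] [0.611 0.18  0.003] [ 0.552  0.1   -0.002] [0.668 0.258 0.029]
nut_a 0.46 [235.8, 281.5, 247.1, 294.2] [0.457 0.16  0.011] [0.448 0.152 0.   ] [0.467 0.171 0.014]
nut_a 0.37 [178.2, 272.0, 190.3, 279.5] [0.482 0.279 0.009] [ 0.476  0.272 -0.005] [0.488 0.287 0.012]
battery 0.39 [216.7, 275.4, 228.5, 279.5] [0.48  0.188 0.048] [0.474 0.185 0.012] [0.484 0.197 0.052]
small_carton 0.81 [270.2, 221.5, 320.3, 264.6] [0.539 0.052 0.041] [0.508 0.01  0.006] [0.571 0.095 0.044]
small_carton 0.23 [236.2, 284.0, 247.2, 295.6] [0.457 0.162 0.01 ] [ 0.447  0.151 -0.003] [0.467 0.173 0.014]
hammer 0.92 [378.7, 245.9, 535.7, 306.8] [ 0.495 -0.311  0.025] [ 0.422 -0.404 -0.003] [ 0.524 -0.113  0.031]
scene {'vfov': 47.63618004766939, 'cx': 315.6461848808494, 
[... 374 characters left out ...]
.6] [0.456 0.164 0.009] [ 0.448  0.138 -0.002] [0.483 0.172 0.012]
nut_a 0.43 [203.5, 327.4, 217.2, 342.8] [0.483 0.282 0.009] [ 0.475  0.264 -0.002] [0.509 0.291 0.011]
battery 0.69 [254.8, 281.8, 265.2, 316.4] [0.476 0.196 0.029] [0.472 0.188 0.003] [0.484 0.199 0.05 ]
battery 0.65 [227.7, 316.1, 246.1, 336.5] [0.473 0.243 0.008] [ 0.464  0.222 -0.002] [0.504 0.252 0.012]
black_tape 0.8 [318.1, 289.6, 359.1, 320.8] [0.412 0.11  0.016] [0.388 0.079 0.001] [0.444 0.133 0.02 ]
small_carton 0.73 [274.0, 244.9, 337.6, 286.2] [0.524 0.065 0.03 ] [ 0.504  0.009 -0.002] [0.579 0.099 0.042]
hammer 0.56 [372.4, 200.7, 506.6, 248.4] [ 0.496 -0.246  0.018] [ 0.425 -0.396 -0.002] [ 0.533 -0.107  0.029]
```

Run:
```python
from h import *
p=snap("top"); W=world(p)
c=p["frame"][170:330,160:340]; cv2.imwrite("pics/t1.png",cv2.resize(c,None,fx=3.7,fy=3.7,interpolation=cv2.INTER_CUBIC))
m=(W[...,2]>.018)&(W[...,2]<.034)&(W[...,0]>.5)&(W[...,0]<.72)&(W[...,1]>.08)&(W[...,1]<.3)
q=W[m][:,:2].astype(np.float32); print(len(q))
m2=ctrl.cut_out(p,"tray")[0]["pixels"]; w=W[m2]; w=w[(w[:,2]>.018)&(w[:,2]<.034)]
print(len(w)); r=cv2.minAreaRect(w[:,:2].astype(np.float32)); print(r, cv2.boxPoints(r))
for n in ("top","scene"):
    p=snap(n); W=world(p); m=(W[...,2]>.006)&(W[...,0]>.42)&(W[...,0]<.52)&(W[...,1]>.14)&(W[...,1]<.31)
    k,l,st,ce=cv2.connectedComponentsWithStats(m.astype(np.uint8))
    for i in range(1,k):
        a=W[l==i]
        if len(a)>15:
            t=a[a[:,2]>a[:,2].max()-.005]; print(n,len(a),np.round(a.min(0),3),np.round(a.max(0),3),np.round((t.min(0)+t.max(0))/2,4))
```

```text
462
418
((0.6091880798339844, 0.17773962020874023), (0.15796156227588654, 0.10146202892065048), 73.97241973876953) [[0.53862244 0.11583575]
 [0.6361405  0.08782207]
 [0.6797537  0.23964348]
 [0.58223563 0.26765716]]
top 64 [0.474 0.272 0.006] [0.492 0.292 0.014] [0.4831 0.2806 0.0112]
top 74 [0.472 0.185 0.007] [0.486 0.2   0.053] [0.4788 0.1926 0.0502]
top 78 [0.462 0.231 0.006] [0.484 0.251 0.014] [0.4727 0.2414 0.0111]
top 73 [0.447 0.15  0.006] [0.467 0.172 0.016] [0.4567 0.1616 0.0132]
scene 305 [0.472 0.186 0.006] [0.487 0.2   0.052] [0.48   0.193  0.0499]
scene 126 [0.447 0.15  0.006] [0.47  0.174 0.013] [0.4584 0.1618 0.0102]
scene 155 [0.463 0.23  0.006] [0.485 0.252 0.012] [0.4742 0.241  0.01  ]
scene 126 [0.474 0.27  0.006] [0.495 0.292 0.012] [0.4842 0.2811 0.0093]
```

View pics/t1.png

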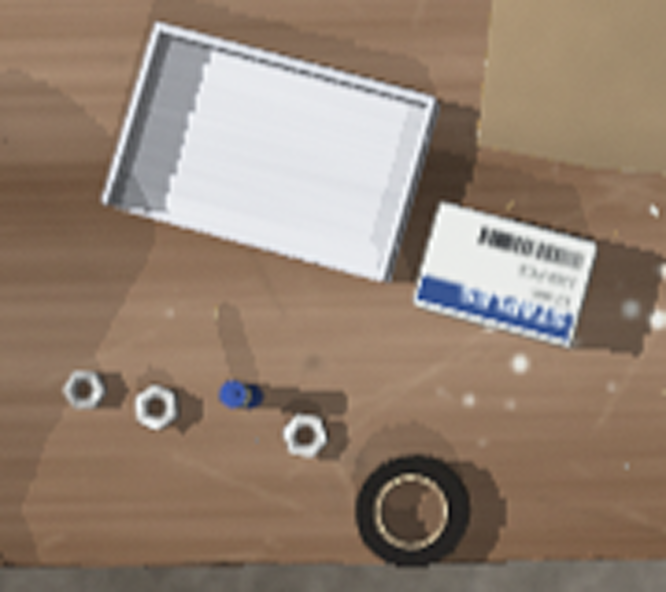

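View pics/scene0.png

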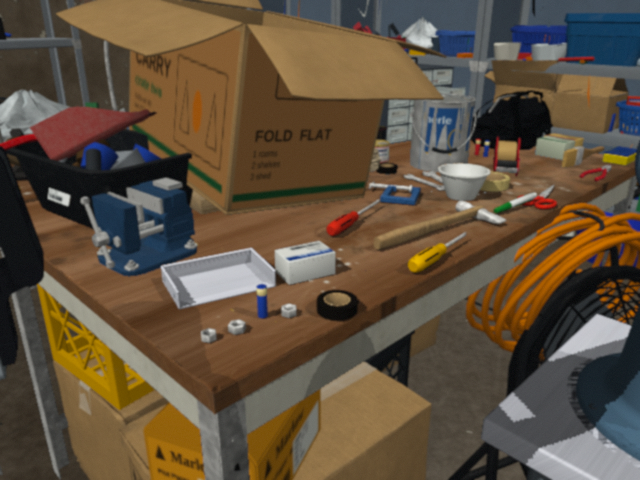

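Top view shows the tray's open side facing the robot. The nuts are at (83,388), (157,408) and (305,436), with the battery standing at (238,394) between the second and third. The scene view agrees. The tray centre is about (0.609, 0.178) with yaw −16°.

Emit:
play_rows([
  {"x": -26,"y": -24,"z": 10,"roll": -0.5,"jaw": 0.85},
  {"x": -26,"y": -24,"z": 10,"jaw": 0.85},
  {"x": -26,"y": -24,"z": 10,"jaw": 0.85},
  {"x": -26,"y": -24,"z": 10,"jaw": 0.85},
  {"x": -26,"y": -24,"z": 10,"jaw": 0.85},
])

```text
validation failed for argument at $.co...
```

Emit:
play_rows([
  {"x": -26,"y": -24,"z": 10,"jaw": 0.85},
  {"x": -26,"y": -24,"z": 10,"jaw": 0.85},
  {"x": -26,"y": -24,"z": 10,"jaw": 0.85},
  {"x": -26,"y": -24,"z": 10,"jaw": 0.85},
  {"jaw": 0.85},
])

```text
validation failed for argument at $.co...
```

```bash
cat >> h.py <<'E'
from scipy.spatial.transform import Rotation as R
T0=np.array([.609,.178]); yaw=np.radians(-16)
X=np.array([np.cos(yaw),np.sin(yaw)]); Y=np.array([-X[1],X[0]])
def tr(p): d=np.asarray(p)[...,:2]-T0; return np.round(1000*np.stack([d@X,d@Y],-1),1)
def st():
    s=ctrl.observe(); r=R.from_rotvec(s["ee_rot"]).as_matrix()
    print("t",round(s["clock"],2),"tray xy",tr(s["position"]),"z",round(1e3*s["position"][2],1),"toolYdeg in tray",round(np.degrees(np.arctan2(r[1,1],r[0,1])-yaw)-90,2),"w",round(s["width"]*1e3,1),"F",np.round(s["wrist_force"],1))
def nuts(n="top"):
    p=snap(n); W=world(p); t=tr(W); m=(W[...,2]>.006)&(W[...,2]<.06)&(t[...,0]>-180)&(t[...,0]<38)&(abs(t[...,1])<88)&~((t[...,0]>-70)&(abs(t[...,1])>71))
    k,l,_,_=cv2.connectedComponentsWithStats(m.astype(np.uint8))
    for i in range(1,k):
        a=W[l==i]
        if len(a)>25: b=tr(a); print(n,len(a),"c",(b.min(0)+b.max(0))/2,"ext",b.max(0)-b.min(0),"zmax",round(a[:,2].max(),3))
E
python3 -c "
from h import *
st(); nuts(); st(); snap('wrist','w1.png')"
```

```text
t 0.9 tray xy [-501.6  310.1] z 245.3 toolYdeg in tray -3.07 w 85.3 F [ 0.6 -0.1 -0.5]
top 66 c [-148.95   64.9 ] ext [20.1 21.2] zmax 0.014
top 74 c [-128.95  -21.95] ext [13.7 14.5] zmax 0.053
top 77 c [-148.3   23.5] ext [21.6 21.2] zmax 0.014
top 73 c [-141.3   -57.85] ext [20.6 22.5] zmax 0.014
t 0.95 tray xy [-501.6  310.1] z 245.3 toolYdeg in tray -3.07 w 85.4 F [ 0.6 -0.6  0.1]
```

View pics/w1.png

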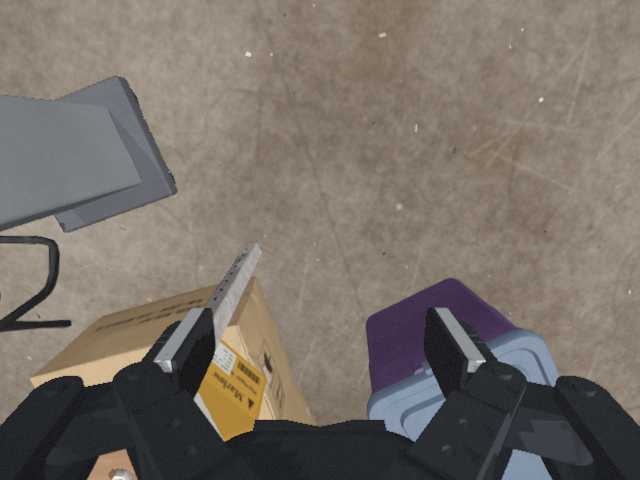

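The wrist picture shows the arm still off the bench with the floor below and open fingers at about (185,340) and (455,340), because the calls were refused. I'll retry with every field given in each row.

Emit:
play_rows([
  {"x": -26,"y": -24,"z": 10,"roll": -0.5,"jaw": 0.85},
  {"x": -26,"y": -24,"z": 10,"roll": 0,"jaw": 0.85},
  {"x": -26,"y": -24,"z": 10,"roll": 0,"jaw": 0.85},
  {"x": -26,"y": -24,"z": 10,"roll": 0,"jaw": 0.85},
  {"x": -26,"y": -24,"z": 10,"roll": 0,"jaw": 0.85},
])

```text
clock: 1.42
position: [0.303, 0.4608, 0.195]
ee_rot: [0.438, 3.11, 0.001]
wrist_force: [0.5, 1.0, -0.7]
width: 0.0258
finger_force: 0.0
```

Emit:
play_rows([
  {"x": -23,"y": -20,"z": 17,"roll": 0,"jaw": 0.85},
  {"x": -23,"y": -20,"z": 17,"roll": 0,"jaw": 0.85},
  {"x": -23,"y": -20,"z": 17,"roll": 0,"jaw": 0.85},
  {"x": -23,"y": -20,"z": 17,"roll": 0,"jaw": 0.85},
  {"x": -23,"y": -20,"z": 17,"roll": 0,"jaw": 0.85},
])

```text
clock: 1.83
position: [0.386, 0.333, 0.1099]
ee_rot: [0.439, 3.11, 0.001]
wrist_force: [1.1, 0.0, 0.2]
width: 0.0129
finger_force: 0.0
```

Emit:
play_rows([
  {"x": -23,"y": -20,"z": 17,"roll": 0,"jaw": 0.85},
  {"x": -23,"y": -20,"z": 15,"roll": 0,"jaw": 0.85},
  {"x": -23,"y": -20,"z": 15,"roll": 0,"jaw": 0.85},
  {"x": 0,"y": 0,"z": 0,"roll": 0,"jaw": 0.85},
  {"x": 0,"y": 0,"z": 0,"roll": 0,"jaw": 0.85},
])

```text
clock: 2.25
position: [0.4352, 0.2563, 0.0627]
ee_rot: [-0.443, -3.109, 0.001]
wrist_force: [-0.8, 0.3, -0.7]
width: 0.0129
finger_force: 0.0
```

```bash
python3 -c "
from h import *
st(); p=snap('wrist','w2.png'); W=world(p)
n=W[300:480:12,160:480:16]
# fingertip: points above bench near tool
P=ctrl.observe()['position']; t=tr(W); c=tr(P)
m=(abs(t[...,0]-c[0])<40)&(abs(t[...,1]-c[1])<60)&(W[...,2]>.02)&(W[...,2]<P[2]+.03)
a=W[m]; b=t[m]-c; print(m.sum(), a[:,2].min(), np.percentile(a[:,2],[1,5,20]) if len(a) else 0, b.min(0),b.max(0))
for n in('scene','top'):
  W=world(snap(n)); t=tr(W); m=(abs(t[...,0]-c[0])<40)&(abs(t[...,1]-c[1])<60)&(W[...,2]>.02)&(W[...,2]<P[2]+.06); a=W[m]; b=t[m]-c
  if len(a): print(n,len(a),a[:,2].min(),np.percentile(a[:,2],[2,5]),b.min(0),b.max(0))
"
```

```text
t 2.25 tray xy [-188.7   27.4] z 62.7 toolYdeg in tray -0.24 w 12.9 F [-0.8  0.3 -0.7]
4753 0.04773473506734491 [0.0512015  0.05611671 0.06465099] [-12.6 -37.7] [13.4 33.7]
scene 2213 0.04825691618272143 [0.05445061 0.05868633] [-18.7 -54.3] [18.1 51.2]
top 72 0.05424488086682555 [0.05750307 0.0619328 ] [-13.1 -46. ] [ 15.6 -11.4]
```

View pics/w2.png

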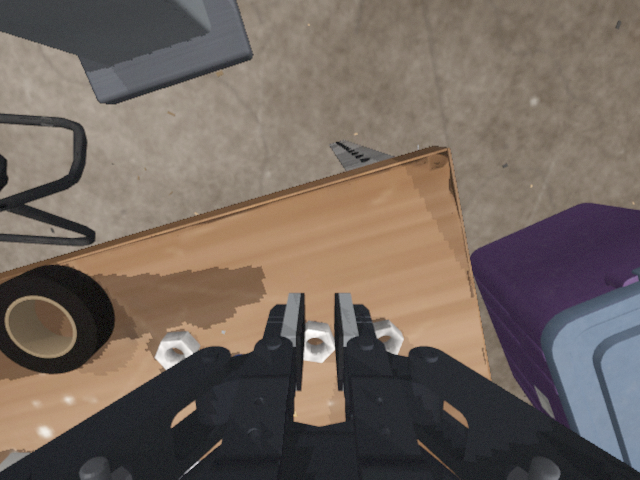

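The wrist view shows fingertips near (320,300) just behind nut 2 at (318,342), with nut 1 at (388,340), nut 3 at (178,350) and the tape at (45,325). The measured fingertips sit 14.5 mm below the TCP, as expected. Lowering to a 4–5 mm tip height and pushing nut 2.

Emit:
play_rows([
  {"x": 0,"y": -2,"z": 15,"roll": 0,"jaw": 0.85},
  {"x": 0,"y": -2,"z": 15,"roll": 0,"jaw": 0.85},
  {"x": 0,"y": 0,"z": 13,"roll": 0,"jaw": 0.85},
  {"x": -5,"y": 0,"z": 0,"roll": 0,"jaw": 0.85},
  {"x": -5,"y": 0,"z": 0,"roll": 0,"jaw": 0.85},
])

```text
clock: 2.82
position: [0.4432, 0.2516, 0.0205]
ee_rot: [-0.436, -3.111, 0.0]
wrist_force: [-0.5, 0.2, 0.1]
width: 0.0126
finger_force: 0.0
```

Emit:
play_rows([
  {"x": -6,"y": 0,"z": 0,"roll": 0,"jaw": 0.85},
  {"x": -8,"y": 0,"z": 0,"roll": 0,"jaw": 0.85},
  {"x": -10,"y": 0,"z": 0,"roll": 0,"jaw": 0.85},
  {"x": -10,"y": 0,"z": 0,"roll": 0,"jaw": 0.85},
  {"x": -10,"y": 0,"z": 0,"roll": 0,"jaw": 0.85},
])

```text
clock: 3.23
position: [0.4874, 0.2384, 0.0208]
ee_rot: [0.439, 3.11, 0.001]
wrist_force: [-0.2, -0.6, -0.4]
width: 0.0126
finger_force: 0.2
```

```bash
python3 -c "
from h import *
st(); nuts(); nuts('scene')"
```

```text
t 3.23 tray xy [-133.6   24.5] z 20.8 toolYdeg in tray -0.08 w 12.6 F [-0.2 -0.6 -0.4]
top 26 c [-113.     16.45] ext [15.2  9.3] zmax 0.014
top 75 c [-141.35  -58.05] ext [20.7 22.9] zmax 0.016
scene 1270 c [-125.     17.25] ext [45.4 92.5] zmax 0.06
scene 128 c [-140.4  -56.9] ext [24.4 22.6] zmax 0.013
scene 129 c [-147.7   64.3] ext [22.4 21.4] zmax 0.012
```

Emit:
play_rows([
  {"x": -8,"y": 0,"z": 1,"roll": 0,"jaw": 0.85},
  {"x": -10,"y": -0.5,"z": 0,"roll": 0,"jaw": 0.85},
  {"x": -10,"y": -0.5,"z": 0,"roll": 0,"jaw": 0.85},
  {"x": -10,"y": -0.5,"z": 0,"roll": 0,"jaw": 0.85},
  {"x": -10,"y": -0.5,"z": 0,"roll": 0,"jaw": 0.85},
])

```text
clock: 3.75
position: [0.5324, 0.2231, 0.0193]
ee_rot: [0.439, 3.111, 0.0]
wrist_force: [0.3, -0.0, 0.1]
width: 0.013
finger_force: 0.1
```

Emit:
play_rows([
  {"x": -10,"y": -0.5,"z": 0,"roll": 0,"jaw": 0.85},
  {"x": -10,"y": -0.5,"z": 0,"roll": 0,"jaw": 0.85},
  {"x": -10,"y": -0.5,"z": 0,"roll": 0,"jaw": 0.85},
  {"x": -10,"y": 0,"z": 0,"roll": 0,"jaw": 0.85},
  {"x": -10,"y": 0,"z": 0,"roll": 0,"jaw": 0.85},
])

```text
clock: 4.17
position: [0.5799, 0.2078, 0.0193]
ee_rot: [0.439, 3.111, -0.0]
wrist_force: [0.3, 0.9, -1.8]
width: 0.0129
finger_force: 0.1
```

Emit:
play_rows([
  {"x": -8,"y": 0,"z": 0,"roll": 0,"jaw": 0.85},
  {"x": -6,"y": 0,"z": 0,"roll": 0,"jaw": 0.85},
  {"x": -3,"y": 0,"z": 0,"roll": 0,"jaw": 0.85},
  {"x": 0,"y": 0,"z": 0,"roll": 0,"jaw": 0.85},
  {"x": 15,"y": 0,"z": 0,"roll": 0,"jaw": 0.85},
])

```text
clock: 4.58
position: [0.583, 0.2071, 0.02]
ee_rot: [0.441, 3.108, 0.001]
wrist_force: [-0.6, -0.2, -0.2]
width: 0.0131
finger_force: 0.0
```

```bash
python3 -c "
from h import *
st(); nuts(); nuts('scene')"
```

```text
t 4.58 tray xy [-33.   20.8] z 20.0 toolYdeg in tray -0.14 w 13.1 F [-0.6 -0.2 -0.2]
top 74 c [-128.95  -22.3 ] ext [13.7 14. ] zmax 0.052
top 74 c [-141.35  -57.8 ] ext [20.7 22.2] zmax 0.016
scene 458 c [-38.15  -2.9 ] ext [27.1 34.4] zmax 0.06
scene 446 c [-22.9   34.75] ext [59.  51.9] zmax 0.06
scene 307 c [-128.45  -21.35] ext [17.1 14.1] zmax 0.051
scene 134 c [-140.85  -57.4 ] ext [23.7 24.4] zmax 0.012
scene 126 c [-147.65   63.95] ext [22.3 20.9] zmax 0.012
```

Emit:
play_rows([
  {"x": 20,"y": 0,"z": -25,"roll": 0,"jaw": 0.85},
  {"x": 32,"y": 10,"z": -20,"roll": 0,"jaw": 0.85},
  {"x": 35,"y": 12,"z": 0,"roll": 0,"jaw": 0.85},
  {"x": 35,"y": 12,"z": 0,"roll": 0,"jaw": 0.85},
  {"x": 35,"y": 11,"z": 0,"roll": 0,"jaw": 0.85},
])

```text
clock: 5.1
position: [0.4416, 0.2952, 0.065]
ee_rot: [0.439, 3.109, 0.001]
wrist_force: [0.9, 0.1, 0.3]
width: 0.0126
finger_force: 0.0
```

Emit:
play_rows([
  {"x": 0,"y": 0,"z": 0,"roll": 0,"jaw": 0.85},
  {"x": 0,"y": 0,"z": 0,"roll": 0,"jaw": 0.85},
  {"x": 0,"y": 0,"z": 0,"roll": 0,"jaw": 0.85},
])

```text
clock: 5.35
position: [0.443, 0.2945, 0.0647]
ee_rot: [0.438, 3.11, 0.0]
wrist_force: [-0.2, -0.6, -0.6]
width: 0.0126
finger_force: 0.0
```

```bash
python3 -c "
from h import *
st(); nuts(); nuts('scene')"
```

```text
t 5.35 tray xy [-191.7   66.2] z 64.7 toolYdeg in tray -0.03 w 12.6 F [-0.2 -0.6 -0.6]
top 78 c [-1.1 19.7] ext [22.2 22. ] zmax 0.018
top 65 c [-149.4   64.9] ext [19.8 20.8] zmax 0.015
top 75 c [-128.9  -22. ] ext [13.8 14.6] zmax 0.054
top 76 c [-141.3  -58.2] ext [20.8 21.6] zmax 0.016
scene 28 c [-2.6  13.15] ext [15.8  8.9] zmax 0.015
scene 307 c [-129.15  -21.45] ext [16.3 13.9] zmax 0.051
scene 129 c [-140.9  -57.5] ext [21.8 24. ] zmax 0.013
scene 130 c [-148.35   64.4 ] ext [24.1 20. ] zmax 0.012
```

Emit:
play_rows([
  {"x": 0,"y": 0,"z": 15,"roll": 0,"jaw": 0.85},
  {"x": 0,"y": 0,"z": 15,"roll": 0,"jaw": 0.85},
  {"x": 0,"y": 0,"z": 15,"roll": 0,"jaw": 0.85},
  {"x": -6,"y": 0,"z": 0,"roll": 0,"jaw": 0.85},
  {"x": -6,"y": 0,"z": 0,"roll": 0,"jaw": 0.85},
])

```text
clock: 5.87
position: [0.4545, 0.2902, 0.0187]
ee_rot: [-0.44, -3.109, 0.001]
wrist_force: [0.3, 0.1, 0.4]
width: 0.0128
finger_force: 0.0
```

Emit:
play_rows([
  {"x": -6,"y": 0,"z": 0,"roll": 0,"jaw": 0.85},
  {"x": -8,"y": -0.5,"z": 0,"roll": 0,"jaw": 0.85},
  {"x": -10,"y": -1.5,"z": 0,"roll": 0,"jaw": 0.85},
  {"x": -10,"y": -2,"z": 0,"roll": 0,"jaw": 0.85},
  {"x": -10,"y": -2,"z": 0,"roll": 0,"jaw": 0.85},
])

```text
clock: 6.28
position: [0.4962, 0.2726, 0.0199]
ee_rot: [0.439, 3.11, 0.001]
wrist_force: [0.6, -0.1, -0.2]
width: 0.0127
finger_force: 0.1
```

Emit:
play_rows([
  {"x": -10,"y": -2,"z": 0,"roll": 0,"jaw": 0.85},
  {"x": -10,"y": -2,"z": 0,"roll": 0,"jaw": 0.85},
  {"x": -10,"y": -2,"z": 0,"roll": 0,"jaw": 0.85},
  {"x": -6,"y": -2,"z": 0,"roll": 0,"jaw": 0.85},
  {"x": 0,"y": 0,"z": 0,"roll": 0,"jaw": 0.85},
])

```text
clock: 6.7
position: [0.5284, 0.2546, 0.0195]
ee_rot: [0.441, 3.11, 0.0]
wrist_force: [-0.5, -0.6, -0.4]
width: 0.0129
finger_force: 0.0
```

```bash
python3 -c "
from h import *
st(); nuts(); nuts('scene')
p=snap('scene'); cv2.imwrite('pics/s2.png',cv2.resize(p['frame'][220:360,140:360],None,fx=3.4,fy=3.4))"
```

```text
t 6.7 tray xy [-98.6  51.5] z 19.5 toolYdeg in tray -0.14 w 12.9 F [-0.5 -0.6 -0.4]
top 75 c [-1.   19.85] ext [22.  20.9] zmax 0.018
top 30 c [-78.7   46.45] ext [16.8 11.7] zmax 0.015
top 74 c [-128.9  -21.8] ext [13.8 14.2] zmax 0.052
top 74 c [-141.3  -58.1] ext [20.8 22.2] zmax 0.015
scene 1084 c [-50.9  48.7] ext [127.8  77.4] zmax 0.06
scene 305 c [-128.95  -21.45] ext [16.7 14.9] zmax 0.051
scene 130 c [-140.35  -57.2 ] ext [23.1 22.8] zmax 0.013
```

View pics/s2.png

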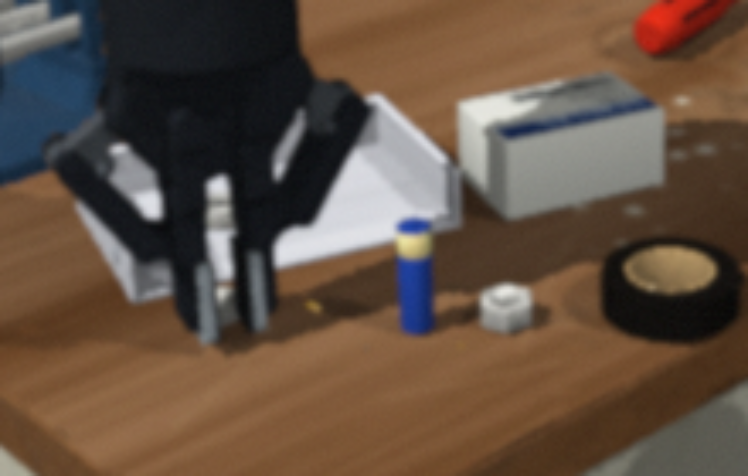

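The scene crop shows nut 1 at (222,300) held between the two fingertips in front of the tray. The battery at (415,280), nut 3 at (505,308) and the tape are undisturbed. I'll push on into the tray.

Emit:
play_rows([
  {"x": -6,"y": 0,"z": 0,"roll": 0,"jaw": 0.85},
  {"x": -8,"y": 0,"z": 0,"roll": 0,"jaw": 0.85},
  {"x": -10,"y": 0,"z": 0,"roll": 0,"jaw": 0.85},
  {"x": -10,"y": 0,"z": 0,"roll": 0,"jaw": 0.85},
  {"x": -10,"y": 0,"z": 0,"roll": 0,"jaw": 0.85},
])

```text
clock: 7.27
position: [0.5706, 0.2429, 0.0195]
ee_rot: [0.439, 3.11, 0.0]
wrist_force: [-0.3, 0.1, 0.3]
width: 0.0127
finger_force: 0.2
```

Emit:
play_rows([
  {"x": -10,"y": 0,"z": 0,"roll": 0,"jaw": 0.85},
  {"x": -8,"y": 0,"z": 0,"roll": 0,"jaw": 0.85},
  {"x": -5,"y": 0,"z": 0,"roll": 0,"jaw": 0.85},
  {"x": 0,"y": 0,"z": 0,"roll": 0,"jaw": 0.85},
  {"x": 10,"y": 0,"z": 0,"roll": 0,"jaw": 0.85},
])

```text
clock: 7.68
position: [0.5832, 0.2392, 0.0197]
ee_rot: [0.441, 3.109, 0.001]
wrist_force: [0.3, -0.2, 0.2]
width: 0.0132
finger_force: 0.0
```

Emit:
play_rows([
  {"x": 15,"y": 0,"z": -25,"roll": 0,"jaw": 0.85},
  {"x": 20,"y": 0,"z": -30,"roll": 0,"jaw": 0.85},
  {"x": 20,"y": -10,"z": -30,"roll": 0,"jaw": 0.85},
  {"x": 30,"y": -20,"z": 0,"roll": 0,"jaw": 0.85},
  {"x": 30,"y": -25,"z": 0,"roll": 0,"jaw": 0.85},
])

```text
clock: 8.1
position: [0.4557, 0.2196, 0.1065]
ee_rot: [0.436, 3.107, 0.003]
wrist_force: [-0.1, -0.8, 0.2]
width: 0.0126
finger_force: 0.0
```

```bash
python3 -c "
from h import *
st(); nuts(); nuts('scene')"
```

```text
t 8.1 tray xy [-158.9   -2.3] z 106.5 toolYdeg in tray 0.04 w 12.6 F [-0.1 -0.8  0.2]
top 80 c [-0.9 19.5] ext [22.2 20.8] zmax 0.019
top 70 c [-14.25  51.15] ext [21.3 19.3] zmax 0.016
top 74 c [-128.9   -21.75] ext [13.8 14.1] zmax 0.054
top 71 c [-141.3   -58.25] ext [20.8 22.7] zmax 0.016
scene 127 c [-0.05 19.95] ext [27.1 21.5] zmax 0.014
scene 106 c [-13.35  51.1 ] ext [20.5 20. ] zmax 0.014
scene 306 c [-129.4   -21.95] ext [14.6 14.9] zmax 0.051
scene 134 c [-140.25  -57.75] ext [23.7 23.7] zmax 0.013
```

Emit:
play_rows([
  {"x": 12,"y": -27,"z": 0,"roll": 0,"jaw": 0.85},
  {"x": 12,"y": -27,"z": 0,"roll": 0,"jaw": 0.85},
  {"x": 0,"y": 0,"z": 0,"roll": 0,"jaw": 0.85},
  {"x": 0,"y": 0,"z": 0,"roll": 0,"jaw": 0.85},
])

```text
clock: 8.53
position: [0.4164, 0.1732, 0.1038]
ee_rot: [-0.44, -3.11, -0.0]
wrist_force: [-0.5, -0.5, 0.4]
width: 0.0129
finger_force: 0.0
```

```bash
python3 -c "
from h import *
st(); P=ctrl.observe()['position']; c=tr(P)
A=[]
for n in('scene','wrist'):
  W=world(snap(n)); t=tr(W); m=(abs(t[...,0]-c[0])<45)&(abs(t[...,1]-c[1])<70)&(W[...,2]>.06)
  A.append(np.c_[t[m]-c,1e3*(W[m][:,2]-P[2])+14.5])
A=np.vstack(A)
for h in range(0,90,6):
  a=A[(A[:,2]>=h)&(A[:,2]<h+6)]
  if len(a)>3: print('above tip',h,len(a),np.percentile(a[:,:2],[1,99],axis=0).round(1).tolist())
"
```

```text
t 8.53 tray xy [-183.8  -57.7] z 103.8 toolYdeg in tray -0.11 w 12.9 F [-0.5 -0.5  0.4]
above tip 0 164 [[-10.9, -13.4], [12.9, 12.4]]
above tip 6 522 [[-11.5, -19.7], [7.7, 18.4]]
above tip 12 652 [[-10.8, -20.4], [12.3, 19.1]]
above tip 18 745 [[-11.1, -20.4], [11.6, 19.3]]
above tip 24 826 [[-10.9, -20.3], [8.3, 19.2]]
above tip 30 651 [[-11.1, -20.1], [12.1, 19.2]]
above tip 36 1191 [[-11.2, -19.5], [13.4, 20.0]]
above tip 42 1938 [[-12.3, -36.0], [11.1, 34.4]]
above tip 48 3188 [[-12.4, -40.3], [10.9, 38.9]]
above tip 54 7440 [[-11.3, -43.2], [13.3, 41.8]]
above tip 60 4402 [[-14.1, -47.2], [14.4, 46.0]]
above tip 66 6250 [[-15.5, -50.8], [14.1, 49.6]]
above tip 72 9061 [[-15.4, -54.2], [10.3, 52.9]]
above tip 78 10116 [[-15.5, -58.2], [3.4, 56.8]]
above tip 84 10960 [[-15.6, -61.7], [-3.6, 60.3]]
```

```bash
python3 -c "
from h import *
print(ctrl.observe()['q'].round(2) if hasattr(ctrl.observe()['q'],'round') else ctrl.observe()['q'])"
```

```text
[ 0.14 -0.04  2.15  0.    1.03 -1.15]
```

Emit:
play_rows([
  {"x": 0,"y": 0,"z": 0,"roll": 1,"jaw": 0.55},
])

```text
clock: 8.72
position: [0.4188, 0.174, 0.1047]
ee_rot: [0.603, 3.082, 0.001]
wrist_force: [-0.6, -0.8, 0.2]
width: 0.0236
finger_force: 0.0
```

```bash
python3 -c "
from h import *
print(np.round(ctrl.observe()['q'],2)); st()"
```

```text
[ 0.14 -0.04  2.15  0.    1.03 -1.04]
t 8.72 tray xy [-181.8  -56.3] z 104.7 toolYdeg in tray -6.13 w 23.6 F [-0.6 -0.8  0.2]
```

Emit:
play_rows([
  {"x": 0,"y": 0,"z": 0,"roll": 1,"jaw": 0.55},
  {"x": 0,"y": 0,"z": 0,"roll": 1,"jaw": 0.55},
  {"x": 0,"y": 0,"z": 0,"roll": 1,"jaw": 0.55},
  {"x": 0,"y": 0,"z": 0,"roll": 1,"jaw": 0.55},
  {"x": 0,"y": 0,"z": 0,"roll": 1,"jaw": 0.55},
])

```text
clock: 9.13
position: [0.4189, 0.1742, 0.1046]
ee_rot: [1.385, 2.819, 0.001]
wrist_force: [-0.4, 0.0, 0.3]
width: 0.0382
finger_force: 0.0
```

Emit:
play_rows([
  {"x": 0,"y": 0,"z": 0,"roll": 1,"jaw": 0.55},
  {"x": 0,"y": 0,"z": 0,"roll": 1,"jaw": 0.55},
  {"x": 0,"y": 0,"z": 0,"roll": 1,"jaw": 0.55},
  {"x": 0,"y": 0,"z": 0,"roll": 1,"jaw": 0.55},
  {"x": 0,"y": 0,"z": 0,"roll": 1,"jaw": 0.55},
])

```text
clock: 9.55
position: [0.4189, 0.1741, 0.1046]
ee_rot: [2.067, 2.365, 0.001]
wrist_force: [0.3, 0.3, -0.0]
width: 0.0385
finger_force: 0.0
```

Emit:
play_rows([
  {"x": 0,"y": 0,"z": 0,"roll": 1,"jaw": 0.55},
  {"x": 0,"y": 0,"z": 0,"roll": 1,"jaw": 0.55},
  {"x": 0,"y": 0,"z": 0,"roll": 1,"jaw": 0.55},
  {"x": 0,"y": 0,"z": 0,"roll": 1,"jaw": 0.55},
  {"x": 0,"y": 0,"z": 0,"roll": 0,"jaw": 0.55},
])

```text
clock: 9.97
position: [0.4188, 0.1741, 0.1045]
ee_rot: [2.511, 1.888, 0.001]
wrist_force: [0.1, 0.3, 0.1]
width: 0.0382
finger_force: 0.0
```

```bash
python3 -c "
from h import *
st(); P=ctrl.observe()['position']; c=tr(P); r=R.from_rotvec(ctrl.observe()['ee_rot']).as_matrix(); print('toolx,y in tray',np.round([[r[:2,i]@X,r[:2,i]@Y] for i in (0,1)],2))
A=[]
for n in('scene','wrist','top'):
  W=world(snap(n)); t=tr(W); m=(abs(t[...,0]-c[0])<70)&(abs(t[...,1]-c[1])<45)&(W[...,2]>.06)
  A.append(np.c_[t[m]-c,1e3*(W[m][:,2]-P[2])])
A=np.vstack(A)
for h in range(-16,60,5):
  a=A[(A[:,2]>=h)&(A[:,2]<h+5)]
  if len(a)>3: print('rel TCP',h,len(a),np.percentile(a[:,:2],[1,99],axis=0).round(1).tolist())
"
```

```text
t 9.97 tray xy [-181.8  -56.2] z 104.5 toolYdeg in tray -90.11 w 38.2 F [0.1 0.3 0.1]
toolx,y in tray [[ 0.  1.]
 [ 1. -0.]]
rel TCP -16 67 [[-25.9, -9.6], [21.7, 7.2]]
rel TCP -11 348 [[-28.7, -11.8], [31.2, 10.1]]
rel TCP -6 577 [[-31.8, -11.9], [33.1, 10.1]]
rel TCP -1 674 [[-32.8, -11.9], [33.7, 10.1]]
rel TCP 4 730 [[-33.0, -11.8], [33.7, 10.3]]
rel TCP 9 791 [[-32.5, -11.9], [33.7, 10.4]]
rel TCP 14 858 [[-32.5, -11.7], [33.6, 10.5]]
rel TCP 19 845 [[-32.7, -12.2], [26.9, 10.2]]
rel TCP 24 1145 [[-33.6, -12.3], [36.9, 10.9]]
rel TCP 29 1361 [[-46.2, -0.5], [48.6, 12.4]]
rel TCP 34 2355 [[-49.8, -12.1], [51.5, 12.3]]
rel TCP 39 7102 [[-50.9, -12.7], [53.1, 11.9]]
rel TCP 44 3976 [[-52.7, -13.1], [55.0, 11.3]]
rel TCP 49 3675 [[-54.7, -13.4], [56.8, 15.7]]
rel TCP 54 5039 [[-56.7, -12.5], [58.3, 16.1]]
rel TCP 59 7720 [[-57.9, -7.0], [59.8, 16.2]]
```

Emit:
play_rows([
  {"x": -1,"y": 20,"z": 0,"roll": 0,"jaw": 0.55},
  {"x": -1,"y": 21,"z": 0,"roll": 0,"jaw": 0.55},
  {"x": 0,"y": 0,"z": 20,"roll": 0,"jaw": 0.55},
  {"x": 0,"y": 0,"z": 25,"roll": 0,"jaw": 0.55},
  {"x": 0,"y": 0,"z": 0,"roll": 0,"jaw": 0.55},
])

```text
clock: 10.53
position: [0.454, 0.1597, 0.0554]
ee_rot: [-2.506, -1.888, 0.011]
wrist_force: [-1.2, -0.7, -1.2]
width: 0.0382
finger_force: 0.0
```

```bash
python3 -c "
from h import *
st(); snap('wrist','w3.png'); nuts('scene')"
```

```text
t 10.53 tray xy [-143.9  -60.3] z 55.4 toolYdeg in tray -90.0 w 38.2 F [-1.2 -0.7 -1.2]
scene 123 c [-121.2   -58.25] ext [ 9.6 18.5] zmax 0.06
scene 126 c [ 0.35 19.2 ] ext [24.7 21.2] zmax 0.014
scene 105 c [-12.85  50.9 ] ext [21.5 19.4] zmax 0.014
scene 308 c [-129.45  -21.45] ext [15.5 14.5] zmax 0.052
scene 125 c [-169.85  -60.05] ext [14.9 21.5] zmax 0.06
scene 131 c [-140.4  -57.4] ext [23.  23.4] zmax 0.013
```

View pics/w3.png

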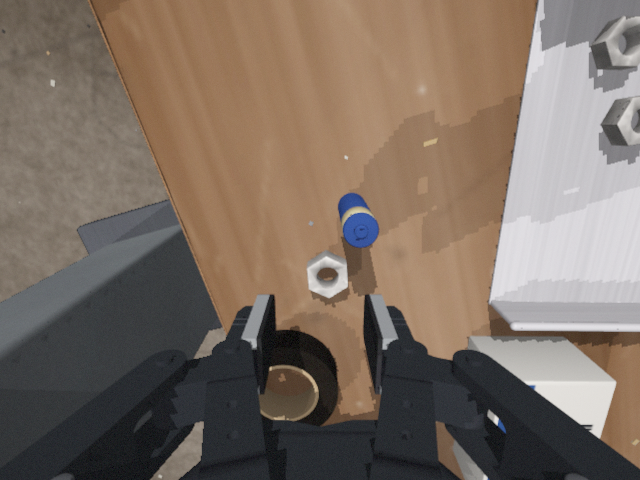

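The wrist picture shows nut 3 at (327,275) between the pads, with its flats facing them and corners across. The battery at (358,225) and tape at (290,375) are clear of the fingers' path. Descending to cage and push it with the rear pad.

Emit:
play_rows([
  {"x": 1,"y": 1,"z": 14,"roll": 0,"jaw": 0.55},
  {"x": 1,"y": 0,"z": 14,"roll": 0,"jaw": 0.55},
  {"x": 0,"y": 0,"z": 9,"roll": 0,"jaw": 0.55},
  {"x": 0,"y": 2,"z": 0,"roll": 0,"jaw": 0.55},
  {"x": 0,"y": 4,"z": 0,"roll": 0,"jaw": 0.55},
])

```text
clock: 11.05
position: [0.4642, 0.1602, 0.0228]
ee_rot: [2.509, 1.89, -0.0]
wrist_force: [0.0, 0.0, 0.0]
width: 0.0382
finger_force: 0.0
```

Emit:
play_rows([
  {"x": 0,"y": 5,"z": 0,"roll": 0,"jaw": 0.55},
  {"x": 0,"y": 7,"z": 0,"roll": 0,"jaw": 0.55},
  {"x": 0,"y": 7,"z": 0,"roll": 0,"jaw": 0.55},
  {"x": 0,"y": 7,"z": 0,"roll": 0,"jaw": 0.55},
  {"x": 0,"y": 4,"z": 0,"roll": 0,"jaw": 0.55},
])

```text
clock: 11.47
position: [0.4946, 0.1515, 0.0233]
ee_rot: [2.51, 1.888, 0.002]
wrist_force: [-3.9, 1.0, 6.2]
width: 0.0382
finger_force: 3.2
```

```bash
python3 -c "
from h import *
st(); nuts(); nuts('scene')
p=snap('wrist')
cv2.imwrite('pics/w4.png',p['frame'][150:,150:550])"
```

```text
t 11.47 tray xy [-102.6  -57. ] z 23.3 toolYdeg in tray -90.1 w 38.2 F [-3.9  1.   6.2]
top 79 c [-1.05 20.1 ] ext [22.7 23.8] zmax 0.017
top 69 c [-14.3  51.1] ext [21.  19.8] zmax 0.016
scene 1034 c [-110.5   -42.15] ext [85.2 55.1] zmax 0.06
scene 128 c [ 0.5 19.6] ext [24.  21.6] zmax 0.015
scene 109 c [-13.45  51.3 ] ext [20.5 19. ] zmax 0.013
```

View pics/w4.png

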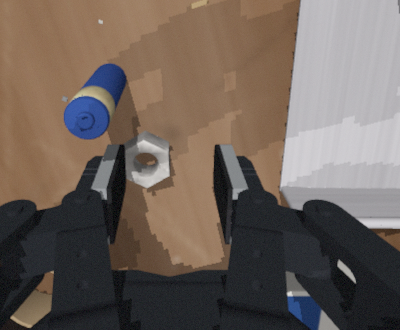

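The crop shows nut 3 at (148,160) against the rear pad, and the battery at (90,110) standing clear. However, the TCP is at z = 23 rather than 18 and there is an upward force, so the pad is too high on the nut. I'll back off, lower it and push again.

Emit:
play_rows([
  {"x": 0,"y": 0,"z": -3,"roll": 0,"jaw": 0.55},
  {"x": 0,"y": -6,"z": 0,"roll": 0,"jaw": 0.55},
  {"x": 0,"y": -6,"z": 0,"roll": 0,"jaw": 0.55},
  {"x": 0,"y": 0,"z": 0,"roll": 0,"jaw": 0.55},
])

```text
clock: 11.95
position: [0.4794, 0.1554, 0.0246]
ee_rot: [-2.508, -1.889, 0.003]
wrist_force: [0.3, -0.3, 0.4]
width: 0.0385
finger_force: 0.0
```

Emit:
play_rows([
  {"x": 0,"y": 0,"z": 3,"roll": 0,"jaw": 0.55},
  {"x": 0,"y": 0,"z": 3,"roll": 0,"jaw": 0.55},
  {"x": 0,"y": 0,"z": 0,"roll": 0,"jaw": 0.55},
])

```text
clock: 12.2
position: [0.4809, 0.155, 0.0185]
ee_rot: [-2.509, -1.889, 0.002]
wrist_force: [0.2, 0.8, -0.2]
width: 0.0385
finger_force: 0.0
```

```bash
python3 -c "
from h import *
st(); P=ctrl.observe()['position']; c=tr(P); print(np.round(ctrl.observe()['q'],3))
for n in('scene','wrist'):
  W=world(snap(n)); t=tr(W); m=(abs(t[...,0]-c[0])<40)&(abs(t[...,1]-c[1])<14)&(W[...,2]>.003)&(W[...,2]<.05)
  a=np.c_[t[m]-c,1e3*W[m][:,2]]
  for h in range(3,24,3):
    b=a[(a[:,2]>=h)&(a[:,2]<h+3)]
    if len(b): print(n,h,len(b),np.percentile(b[:,:2],[2,25,75,98],axis=0).round(0).tolist())
"
```

```text
t 12.2 tray xy [-116.8  -57.4] z 18.5 toolYdeg in tray -90.06 w 38.5 F [ 0.2  0.8 -0.2]
[ 0.087  0.253  2.029 -0.     0.861  0.368]
scene 3 17 [[-7.0, -0.0], [-3.0, 6.0], [2.0, 8.0], [8.0, 11.0]]
scene 6 42 [[-26.0, -9.0], [-25.0, -2.0], [10.0, 6.0], [21.0, 11.0]]
scene 9 76 [[-27.0, -6.0], [-4.0, 2.0], [19.0, 8.0], [23.0, 11.0]]
scene 12 44 [[-31.0, -12.0], [-25.0, -1.0], [20.0, 8.0], [23.0, 10.0]]
scene 15 45 [[-33.0, -8.0], [-31.0, -2.0], [20.0, 8.0], [24.0, 10.0]]
scene 18 50 [[-33.0, -7.0], [-31.0, -2.0], [20.0, 7.0], [23.0, 11.0]]
scene 21 49 [[-34.0, -7.0], [-31.0, -3.0], [20.0, 7.0], [24.0, 10.0]]
wrist 3 239 [[-5.0, -8.0], [2.0, -6.0], [9.0, 8.0], [15.0, 10.0]]
wrist 6 322 [[-18.0, -8.0], [0.0, -6.0], [11.0, 7.0], [21.0, 10.0]]
wrist 9 1533 [[-19.0, -12.0], [-1.0, -7.0], [12.0, 5.0], [22.0, 10.0]]
wrist 12 282 [[-29.0, -11.0], [-20.0, 2.0], [22.0, 9.0], [32.0, 10.0]]
wrist 15 297 [[-30.0, -11.0], [-20.0, 4.0], [24.0, 9.0], [33.0, 10.0]]
wrist 18 331 [[-31.0, -11.0], [-21.0, 4.0], [23.0, 9.0], [34.0, 10.0]]
wrist 21 353 [[-30.0, -11.0], [-21.0, 4.0], [24.0, 9.0], [34.0, 10.0]]
```

Emit:
play_rows([
  {"x": 0,"y": 5,"z": 0,"roll": 0,"jaw": 0.55},
  {"x": 0,"y": 5,"z": 0,"roll": 0,"jaw": 0.55},
  {"x": 0,"y": 5,"z": 0,"roll": 0,"jaw": 0.55},
  {"x": 0,"y": 6,"z": 0,"roll": 0,"jaw": 0.55},
  {"x": 0.5,"y": 8,"z": 0,"roll": 0,"jaw": 0.55},
])

```text
clock: 12.72
position: [0.51, 0.1473, 0.0193]
ee_rot: [-2.51, -1.889, 0.0]
wrist_force: [0.6, 0.1, 0.8]
width: 0.0386
finger_force: 0.1
```

Emit:
play_rows([
  {"x": 0.5,"y": 8,"z": 0,"roll": 0,"jaw": 0.55},
  {"x": 1,"y": 8,"z": 0,"roll": 0,"jaw": 0.55},
  {"x": 1,"y": 8,"z": 0,"roll": 0,"jaw": 0.55},
  {"x": 1,"y": 8,"z": 0,"roll": 0,"jaw": 0.55},
  {"x": 0.5,"y": 5,"z": 0,"roll": 0,"jaw": 0.55},
])

```text
clock: 13.13
position: [0.5475, 0.1409, 0.0195]
ee_rot: [2.51, 1.889, 0.001]
wrist_force: [-0.1, 0.3, 1.2]
width: 0.0384
finger_force: 0.2
```

```bash
python3 -c "
from h import *
st(); nuts('scene'); P=ctrl.observe()['position']; c=tr(P)
W=world(snap('wrist')); t=tr(W); m=(abs(t[...,0]-c[0])<19)&(abs(t[...,1]-c[1])<20)&(W[...,2]>.008)&(W[...,2]<.016)
a=t[m]; print(m.sum(),np.percentile(a,[1,50,99],axis=0))
"
```

```text
t 13.13 tray xy [-48.9 -52.6] z 19.5 toolYdeg in tray -90.08 w 38.4 F [-0.1  0.3  1.2]
scene 974 c [-68.8 -39.7] ext [134.8  50.8] zmax 0.06
scene 128 c [ 1.75 19.7 ] ext [27.5 21.6] zmax 0.015
scene 108 c [-13.1  51.4] ext [21.6 18.4] zmax 0.014
1586 [[-66.3   -65.315]
 [-56.3   -53.6  ]
 [-45.4   -43.2  ]]
```

Emit:
play_rows([
  {"x": 0.5,"y": 5,"z": 0,"roll": 0,"jaw": 0.55},
  {"x": 0.5,"y": 8,"z": 0,"roll": 0,"jaw": 0.55},
  {"x": 0.5,"y": 8,"z": 0,"roll": 0,"jaw": 0.55},
  {"x": 0.5,"y": 8,"z": 0,"roll": 0,"jaw": 0.55},
  {"x": 0,"y": 7,"z": 0,"roll": 0,"jaw": 0.55},
])

```text
clock: 13.65
position: [0.5825, 0.1329, 0.0195]
ee_rot: [2.51, 1.889, 0.001]
wrist_force: [-0.6, -0.3, -0.0]
width: 0.0383
finger_force: 0.2
```

Emit:
play_rows([
  {"x": 0,"y": 5,"z": 0,"roll": 0,"jaw": 0.55},
  {"x": 0,"y": 0,"z": 0,"roll": 0,"jaw": 0.55},
  {"x": 0,"y": 0,"z": 0,"roll": 0,"jaw": 0.55},
  {"x": 0,"y": -3,"z": 0,"roll": 0,"jaw": 0.55},
])

```text
clock: 13.98
position: [0.5834, 0.1325, 0.0193]
ee_rot: [2.51, 1.889, 0.0]
wrist_force: [0.9, 0.6, -0.7]
width: 0.0384
finger_force: 0.0
```

```bash
python3 -c "
from h import *
st(); P=ctrl.observe()['position']; c=tr(P)
W=world(snap('wrist')); t=tr(W); m=(abs(t[...,0]-c[0])<19)&(abs(t[...,1]-c[1])<20)&(W[...,2]>.009)&(W[...,2]<.018)
a=t[m]; print(m.sum(),np.percentile(a,[1,50,99],axis=0))
"
```

```text
t 13.98 tray xy [-12.1 -50.8] z 19.3 toolYdeg in tray -90.08 w 38.4 F [ 0.9  0.6 -0.7]
1751 [[-30.1 -63.5]
 [-15.7 -51.7]
 [ -4.6 -41.4]]
```

Emit:
play_rows([
  {"x": 0,"y": -1,"z": -8,"roll": 0,"jaw": 0.55},
  {"x": 0,"y": 0,"z": -30,"roll": 0,"jaw": 0.55},
  {"x": 0,"y": 0,"z": -40,"roll": 0,"jaw": 0.55},
  {"x": 0,"y": 0,"z": -40,"roll": 0,"jaw": 0.55},
  {"x": 0,"y": 0,"z": -40,"roll": 0,"jaw": 0.55},
])

```text
clock: 14.45
position: [0.5814, 0.133, 0.1794]
ee_rot: [-2.51, -1.889, 0.001]
wrist_force: [0.6, 0.1, 0.3]
width: 0.0385
finger_force: 0.0
```

Emit:
play_rows([
  {"x": 0,"y": -40,"z": 0,"roll": 0,"jaw": 0.55},
  {"x": 0,"y": -40,"z": 0,"roll": 0,"jaw": 0.55},
  {"x": 0,"y": -40,"z": 0,"roll": 0,"jaw": 0.55},
  {"x": 0,"y": 0,"z": 0,"roll": 0,"jaw": 0.55},
  {"x": 0,"y": 0,"z": 0,"roll": 0,"jaw": 0.55},
])

```text
clock: 14.87
position: [0.4646, 0.1667, 0.1772]
ee_rot: [-2.508, -1.892, 0.0]
wrist_force: [-0.5, -0.1, 0.2]
width: 0.0386
finger_force: 0.0
```

```bash
python3 -c "
from h import *
st(); nuts('scene'); nuts()
p=snap('scene'); cv2.imwrite('pics/s3.png',cv2.resize(p['frame'][220:360,140:360],None,fx=3.4,fy=3.4))"
```

```text
t 14.87 tray xy [-135.7  -50.7] z 177.2 toolYdeg in tray -89.96 w 38.6 F [-0.5 -0.1  0.2]
scene 111 c [-16.65 -51.45] ext [23.5 22.5] zmax 0.015
scene 128 c [ 1.05 19.55] ext [24.5 22.3] zmax 0.014
scene 105 c [-14.05  51.2 ] ext [20.1 19. ] zmax 0.014
scene 307 c [-129.15  -21.55] ext [14.5 14.9] zmax 0.052
top 80 c [-0.85 19.5 ] ext [22.3 21.8] zmax 0.017
top 71 c [-14.3  50.6] ext [20.6 21. ] zmax 0.016
top 80 c [-17.4  -52.25] ext [20.6 23.3] zmax 0.015
```

View pics/s3.png

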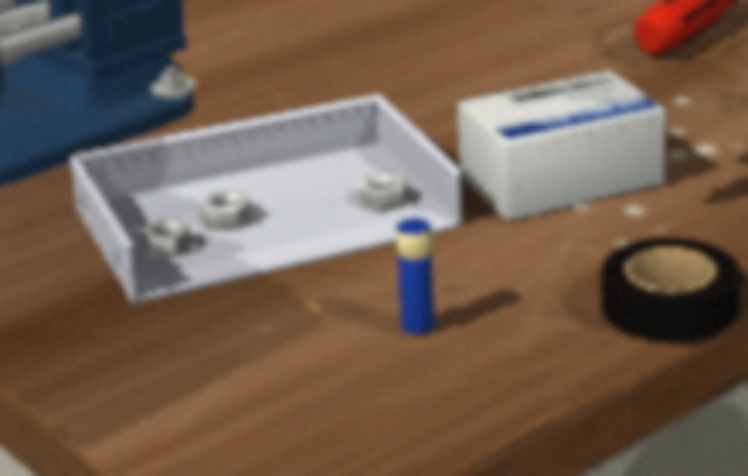

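All three nuts are flat inside the tray at (168,235), (225,208) and (382,190). The battery at (415,280) still stands where it was, and the tape and carton are unmoved.

```bash
python3 -c "
from cell import ctrl
print(ctrl.job_done())"
```

```text
the job is handed in; nothing more can be done
None
```

I handed the job in at about 15 s on the robot's clock: all three nuts lie wholly inside the tray, pushed only, the battery stands where it was, and nothing else appears to have moved.

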